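# Start the crossed clamp knob of an ice shaver's blade carrier

### The arm

A 7-joint arm with a two-finger parallel gripper is mounted at the origin on the work surface. World frame = base frame: x ahead of the robot, y to its left, z up, the work surface at z = 0. Lengths are in m, angles in rad, forces in N, time in s.
With the tool pointing down it reaches from about 0.4 to 0.85 m from the base axis. Payload 10.4 kg.
Tool frame: the origin (TCP) lies on the centre line of the jaws, within the pads' length; the fingertips stand 14 mm ahead of it and the grasp point (between the pads) lies 5 mm behind it (tip_reach is the z of the fingertips in the tool frame, in m); z points along the fingers, x is the direction in which the jaws open and shut, and the axes are right-handed (so a half turn about z gives the same grasp; the last joint's range is limited). The gripper opens to 87 mm and grips with 3 to 60 N. Pads are 19 mm wide; open, the fingers measure 117 mm over their backs; the gripper's body (75 mm by 190 mm) begins 51 mm behind the grasp point.
Start: joints at [1.31, 0.332, -0.065, 1.46, 0.022, 1.35, -0.088], TCP at [0.147, -0.607, 0.237] pointing down, gripper open.
Joint ranges: [-2.6, 2.6], [-0.5, 2.12], [-1.47, 1.34], [0.16, 2.42], [-1.27, 4.41], [0.06, 2.06], [-2.6, 2.6]. Speed limits (rad/s): [2.22, 2.22, 2.79, 2.79, 3.14, 3.14, 3.14].

### API

Orientations are given as a unit quaternion [x, y, z, w].
In Python, from bench import * gives the robot as it stands.
- The arm moves only by the tool carry_out, never from a script. Its argument "rows" is a list of rows, each a list of 5 numbers: the closure, from -1 (fully open) to 1 (shut), so that 0 is half open, then the shift along the tool's x, y, z in units of 30 mm (1.0 is 30 mm), then the turn about the tool's z in units of 5 degrees (1.0 is 5 degrees). In form: [[jaw, x, y, z, turn], ...]. A call has 1 to 20 rows; each row shifts and turns the pose as measured when the row begins, along the tool's axes as they then stand; what a row does not reach is not made up. A row lasts 1/12 s, in which the tool goes at most 41.7 mm and 7.16 degrees, less where a joint would pass 70% of its speed; a pose out of reach is approached as far as the arm can. A call is refused whole if a number of a shift passes 1 or a number of a turn 1, either way. A call with a gripper value outside its range is refused whole. The fingers move at their own pace and stop on an object; "force" is the grip in N (left out, the last holds). Time passes only in rows, so rows that do not move let the fingers close. It gives the time, the measured TCP pose, the force and the opening at its end, in the units of the state.
- read_state(): the state, without advancing time (a new reading comes with each control period).
- camera(name): name is "scene" or "side" or "wrist"; returns the picture (384x512x3 uint8, blue, green, red); there is no depth.
- camera_info(name): a dict with "fx", "fy", "cx", "cy" (pixels), "dist_coeffs" ([k1, k2, p1, p2, k3] as OpenCV has them; the pictures are not rectified), "extrinsics" (4x4, takes a point from camera to world coordinates); the wrist camera has in their place "tool_from_camera" (4x4, takes a point from camera to tool coordinates, whose origin is the TCP and whose axes are the tool frame's). Camera axes: x right, y down, z forward; pixel columns grow to the right and rows downward; lengths in m; the calibration is good to about 2 mm. A picture is of the moment at which its call begins: read the wrist's pose just before it. camera_info takes no time and is no camera call.
- close_job(): hands the job in, once; it reports no verdict.
Trained networks look in the newest picture that a camera, given by its name, has taken for a name from the list of things; names that differ only in an ending like _2 or _b are one class to them, and where a whole thing is asked for, a point or a joint stands for the part that bears it (a point fixed in the world has none). Each returns a list of dicts, best first, with "conf" (0 to 1); they miss things now and then, are a little off and sometimes report something else, mostly with a low value. They report only what shows in the picture. A call takes as long as a camera call. They do not tell look-alikes from the thing itself.
- recognise(query, camera): "box" ([centre column, centre row, width, height] in pixels, round what is visible of it).
- silhouettes(query, camera): "mask" (384x512 bool, what is visible of it) and "box" ([centre column, centre row, width, height] in pixels, round what is visible of it).
- pinpoint(query, camera): "xy" ([column, row] in pixels: a listed point, or the origin of a listed thing).
The state is a dict: "time": time; "joint_positions": joint angles; "joint_vel": joint speeds; "joint_torque": joint torques, N m; "ee_pos": TCP position; "eef_rot": TCP orientation; "ft_force": force on the tool from outside, world axes, zero at the start; "torque": the same for the moment, N m; "width": finger opening in m.
Only numpy, scipy, OpenCV 4.12 (cv2) and the standard library are available. Lean on these libraries where they do the work, as an engineer would, in place of code of your own. Each camera call takes 0.05 s, during which the arm holds its last target. There are 200 camera calls.

### The job

The clamp knob on the round blade carrier of the ice shaver sits crossed on its thread. Turn it backwards (anticlockwise from above) until the thread clicks and the steel sleeve in its middle drops flush, then turn it forwards (clockwise) until its marked end points at the long rib, and let go. Leave the like knob on the square hopper lid alone.

Things in the scene. Friction and masses are not known exactly. Their poses are not given: they have to be found in the camera images.
- clamp_knob (a joint): Turn of the clamp knob, rad; positive = forwards, clockwise from above. Starts crossed at -0.15 to 0.15; forwards it then jams at 0.3. Backwards it clicks by -0.6 (stop -0.8; mark at the SHORT dark rib on the disc: -0.65). Once clicked it goes forwards freely to a stop at 0.8; mark at the LONG dark rib: 0.6. One grasp does both turns. Turns lightly (0.05 N m), stays where left, keeps its height.
- clamp_knob_grip (a point): Grip point of the clamp knob, on its axis, 63 mm above the counter. White bar 56 long, 16 thick, 26 high (50 to 76 mm above the counter) on a flange 60 across, top at 50 mm. Grip from above across the thickness. It is amid the fixed ROUND blade carrier: aluminium disc 150 across, violet boss. Turns with the knob: x along the bar, dark mark on top at its +x end, z up.
- thread_sleeve (a joint): How far the spring-loaded steel thread sleeve (a round pin 9 mm across in the middle of the clamp knob's bar) has dropped, m. 0: standing 11 mm proud of the bar, crossed; about 0.011: flush with the bar, clicked. It drops by itself once the knob is turned back far enough, even while the bar is held.
- lid_knob (a joint): Turn, rad, of the like white bar-grip knob on the fixed SQUARE hopper lid (cream plate 120 mm square, 0.18 m or more from the clamp knob), to be left alone. It starts between -0.1 and 0.1 and has no steel pin in its middle.
Things that resemble listed ones, but are neither listed nor needed, are in the scene too. Leave any brown or red look-alike of the part that bears clamp_knob alone.

How it is judged:
By the outcome, as a careful person would: the job done as asked, in the order asked, and still so for the second after the job is handed in, with the robot touching nothing.
It also fails if it takes over 35 s, if anything falls off the work surface, if the arm or the gripper's body presses on something with over 40 N, if the wrist force passes 120 N, or if a joint passes its speed limit or range.

## Working session

There is one attempt and no reset: what is moved stays moved. The work goes in short steps, Python scripts to look and compute and a tool call to move; the robot and the scene stay as the last step left them, time stands still between calls to the robot, and variables do not carry over. Pictures are saved under pics/ and viewed, about 8 in all and at most 12, crops included, and the job is handed in when it is done.

Besides the shell and the picture viewer there is one more tool, called after "Emit:" by a JSON object that holds its "api" and its "payload". carry_out: Moves the arm, as the interface text tells. Its arguments: {"type":"object","properties":{"rows":{"type":"array","items":{"type":"array","items":{"type":"number"}}},"force":{"type":"number"}},"required":["rows"]}

```bash
mkdir -p pics; cat > h.py <<'E'
from bench import *
import numpy as np, cv2
from scipy.spatial.transform import Rotation as R
def T_cam(name,s=None):
    i=camera_info(name)
    if 'extrinsics' in i: return i,np.array(i['extrinsics'])
    s=s or read_state(); T=np.eye(4); T[:3,:3]=R.from_quat(s['eef_rot']).as_matrix(); T[:3,3]=s['ee_pos']
    return i,T@np.array(i['tool_from_camera'])
def KD(i): return np.array([[i['fx'],0,i['cx']],[0,i['fy'],i['cy']],[0,0,1]]),np.array(i['dist_coeffs'])
def px2w(name,xy,z,s=None):
    i,T=T_cam(name,s);K,D=KD(i)
    u=cv2.undistortPoints(np.array([[xy]],float),K,D)[0,0]
    d=T[:3,:3]@np.array([u[0],u[1],1]);o=T[:3,3]
    return o+d*(z-o[2])/d[2]
def w2px(name,p,s=None):
    i,T=T_cam(name,s);K,D=KD(i);Ti=np.linalg.inv(T)
    q=cv2.projectPoints(np.array([p],float),cv2.Rodrigues(Ti[:3,:3])[0],Ti[:3,3],K,D)[0]
    return q[0,0]
E
python3 - <<'E'
from h import *
a=camera('scene');b=camera('side')
for c in('scene','side'):
    for q,z in(('clamp_knob_grip',.063),):
        for d in pinpoint(q,c)[:5]: print(c,q,np.round(d['xy'],0),round(d['conf'],2),px2w(c,d['xy'],z).round(3))
    for q in('clamp_knob','lid_knob'):
        for d in recognise(q,c)[:4]: print(c,q,np.round(d['box']),round(d['conf'],2))
cv2.imwrite('pics/1.png',cv2.resize(np.vstack([a,b]),(800,1200)) [:600]); cv2.imwrite('pics/2.png',cv2.resize(b,(800,600)))
s=read_state();print(s['time'],s['eef_rot'],s['width'])
E
```

```text
scene clamp_knob_grip [247. 122.] 0.86 [ 0.31  -0.196  0.063]
scene clamp_knob_grip [232. 187.] 0.84 [ 0.527 -0.162  0.063]
scene clamp_knob_grip [134. 188.] 0.7 [ 0.605 -0.398  0.063]
scene clamp_knob_grip [192. 264.] 0.58 [ 0.746 -0.18   0.063]
scene clamp_knob [227. 190.  22.  23.] 0.87
scene clamp_knob [248. 122.  20.  22.] 0.81
scene lid_knob [354. 214.  28.  21.] 0.95
side clamp_knob_grip [258. 243.] 0.92 [ 0.534 -0.178  0.063]
side clamp_knob_grip [372. 230.] 0.84 [ 0.754 -0.178  0.063]
side clamp_knob_grip [134. 267.] 0.71 [ 0.306 -0.202  0.063]
side clamp_knob_grip [325. 342.] 0.6 [ 0.613 -0.387  0.063]
side clamp_knob [320. 348.  35.  35.] 0.87
side clamp_knob [366. 235.  29.  35.] 0.73
side clamp_knob [136. 271.  35.  30.] 0.67
side clamp_knob [257. 250.  32.  32.] 0.59
side lid_knob [228. 139.  23.  23.] 0.82
0.4 [ 7.85983538e-01 -6.18247423e-01 -3.77106886e-05 -3.51032940e-05] 0.08712420964032383
```

View pics/1.png

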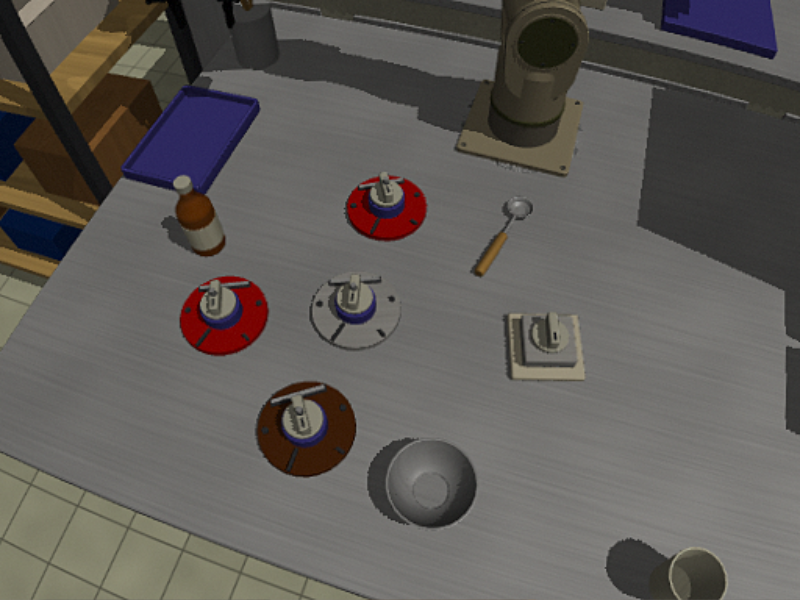

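View pics/2.png

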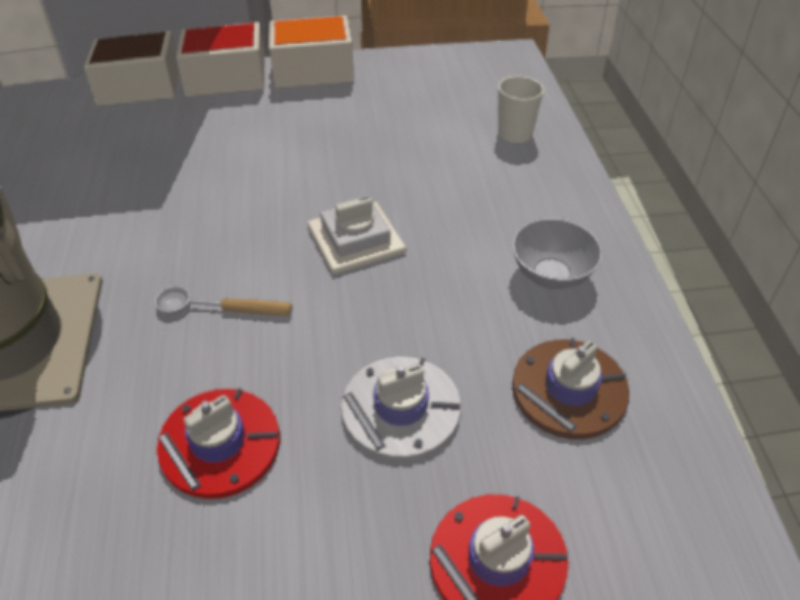

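Candidates (side view, 800 px): aluminium disc with violet boss (402,390); look-alikes red (215,435), red (500,545), brown (575,375); the lid knob on the square plate (355,225). By description it is the aluminium one, world about (0.53,-0.17).

```bash
python3 - <<'E'
from h import *
from scipy.optimize import least_squares
ps={'scene':(230,187),'side':(258,243)}
r=least_squares(lambda p:np.concatenate([w2px(c,p)-ps[c] for c in ps]),[.53,-.17,.063]);print(r.x.round(3),r.fun.round(1))
print('bottle base',px2w('scene',(135,158),0).round(3),'top if z.2',px2w('scene',(116,118),.2).round(3),'z.15',px2w('scene',(116,118),.15).round(3))
s=read_state();M=R.from_quat(s['eef_rot']).as_matrix()
print(M.round(3)); print((M.T@(np.array([.53,-.172,.237])-s['ee_pos'])/.03).round(2))
print(np.array(camera_info('wrist')['tool_from_camera']).round(3))
a=camera('side')[200:310,200:320];cv2.imwrite('pics/3.png',cv2.resize(a,None,fx=5,fy=5,interpolation=2))
E
```

```text
[ 0.532 -0.171  0.057] [-2.1  1.9 -1.8 -1.1]
bottle base [ 0.484 -0.478 -0.   ] top if z.2 [ 0.505 -0.459  0.2  ] z.15 [ 0.47  -0.497  0.15 ]
[[ 0.236 -0.972 -0.   ]
 [-0.972 -0.236  0.   ]
 [-0.    -0.    -1.   ]]
[-11.1  -15.82  -0.02]
[[ 1.    -0.     0.001  0.   ]
 [-0.     0.969  0.246 -0.069]
 [-0.001 -0.246  0.969 -0.148]
 [ 0.     0.     0.     1.   ]]
```

View pics/3.png

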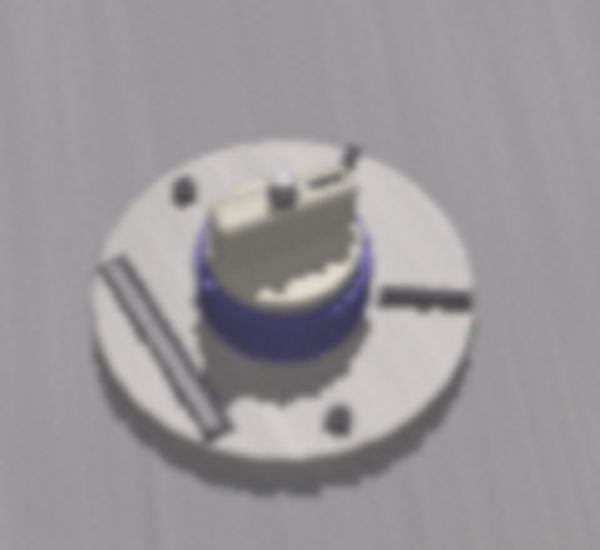

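The crop shows the right one: aluminium disc, violet boss, steel pin proud at (283,185), dark mark at the +x end (325,180), short rib (350,158), long rib (425,298). Going above it.

Emit:
{"api": "carry_out", "payload": {"rows": [[-1,-0.7,-0.99,0,0],[-1,-0.7,-0.99,0,0],[-1,-0.7,-0.99,0,0],[-1,-0.7,-0.99,0,0],[-1,-0.7,-0.99,0,0],[-1,-0.7,-0.99,0,0],[-1,-0.7,-0.99,0,0],[-1,-0.7,-0.99,0,0],[-1,-0.7,-0.99,0,0],[-1,-0.7,-0.99,0,0],[-1,-0.7,-0.99,0,0],[-1,-0.7,-0.99,0,0],[-1,-0.7,-0.99,0,0],[-1,-0.7,-0.99,0,0],[-1,-0.7,-0.99,0,0],[-1,-0.7,-0.99,0,0],[-1,0,0,0,0]]}}

```text
time: 1.87
ee_pos: [0.5446, -0.1504, 0.2359]
eef_rot: [0.783, -0.622, 0.002, 0.001]
ft_force: [-1.2, 1.6, 0.0]
width: 0.087
```

```bash
python3 - <<'E'
from h import *
s=read_state();print(s['time'],s['ee_pos'],R.from_quat(s['eef_rot']).as_matrix()[:,0].round(3))
a=camera('wrist')
for d in pinpoint('clamp_knob_grip','wrist')[:4]: print(np.round(d['xy'],1),round(d['conf'],2),px2w('wrist',d['xy'],.063,s).round(4))
cv2.imwrite('pics/4.png',cv2.resize(a,(800,600)))
E
```

```text
1.8667 [ 0.54459589 -0.15044005  0.23594051] [ 0.226 -0.974  0.005]
[265.2 193.5] 0.9 [ 0.5324 -0.1746  0.063 ]
[446.8 173.1] 0.88 [ 0.6081 -0.3875  0.063 ]
```

View pics/4.png

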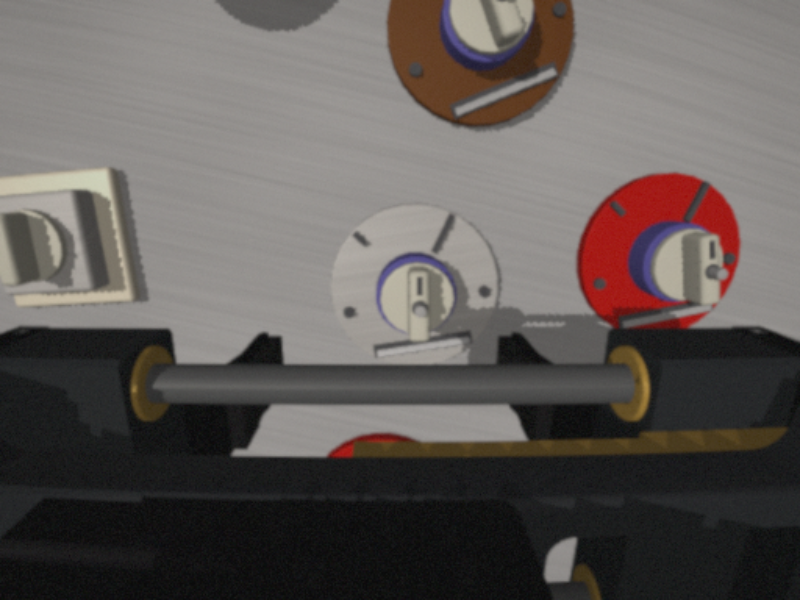

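```bash
cat >> h.py <<'E'
def rect(img,name,c,z,s,h=.09,n=390):
    g=np.linspace(-h,h,n); X=np.stack(np.meshgrid(g,g),-1)  # col -> -y, row down -> -x
    P=np.stack([c[0]-X[...,1],c[1]-X[...,0],np.full(X.shape[:2],z)],-1).reshape(-1,3)
    i,T=T_cam(name,s);K,D=KD(i);Ti=np.linalg.inv(T)
    q=cv2.projectPoints(P,cv2.Rodrigues(Ti[:3,:3])[0],Ti[:3,3],K,D)[0].reshape(n,n,2).astype(np.float32)
    return cv2.remap(img,q,None,cv2.INTER_CUBIC)
E
python3 - <<'E'
from h import *
s=read_state();a=camera('wrist');c=(.532,-.173)
A=rect(a,'wrist',c,.076,s,.05);B=rect(a,'wrist',c,.02,s,.09)
cv2.imwrite('pics/5.png',np.hstack([A,B]))
E
```

```text
(no output)
```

View pics/5.png

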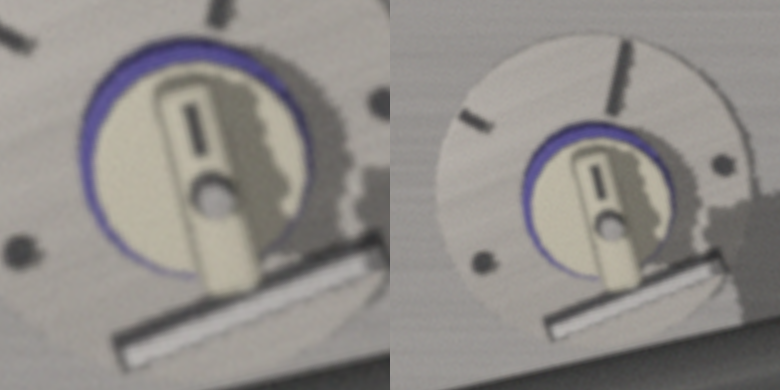

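Measured: bar/disc centre about (0.533,-0.177), bar yaw ≈ 14° (knob ≈ +0.14), long rib ≈ −12.3°, short rib ≈ +58.4° (71° apart, as specified). Jaws already lie across the bar. Moving over it, and down.

Emit:
{"api": "carry_out", "payload": {"rows": [[0.1,0.6,0.5,0.5,0],[0.1,0,0,0.9,0],[0.1,0,0,0.9,0],[0.1,0,0,0.5,0],[0.1,0,0,0,0],[0.1,0,0,0,0]]}}

```text
time: 2.52
ee_pos: [0.5256, -0.191, 0.1509]
eef_rot: [0.776, -0.631, 0.005, 0.005]
ft_force: [0.3, -0.0, 0.4]
width: 0.0551
```

```bash
cat > chk.py <<'E'
from h import *
s=read_state();M=R.from_quat(s['eef_rot']).as_matrix()
print(s['time'],s['ee_pos'].round(4) if hasattr(s['ee_pos'],'round') else s['ee_pos'],'yaw bar-dir',np.degrees(np.arctan2(-M[1,1],-M[0,1])).round(2),'tiltx,y',M[2,:2].round(4),'w',s['width'],'j7',np.round(s['joint_positions'],2),'f',np.round(s['ft_force'],1),np.round(s['torque'],2))
print('to centre, units',(M.T@(np.array([.533,-.177,.067])-s['ee_pos'])/.03).round(2))
E
python3 - <<'E'
from chk import *
a=camera('wrist')
for d in pinpoint('clamp_knob_grip','wrist')[:3]: print(np.round(d['xy'],1),round(d['conf'],2),px2w('wrist',d['xy'],.063,s).round(4))
A=rect(a,'wrist',(.533,-.177),.076,s,.05);cv2.imwrite('pics/6.png',np.hstack([A,cv2.resize(a,(520,390))[:,:400]]))
E
```

```text
2.5167 [ 0.5256 -0.191   0.1509] yaw bar-dir 11.82 tiltx,y [0.014  0.0015] w 0.05514256629875067 j7 [ 0.66  0.29 -0.47  1.73  0.16  1.15 -1.22] f [ 0.3 -0.   0.4] [ 0.03 -0.01  0.02]
to centre, units [-0.44 -0.34  2.79]
[232.2 185.7] 0.74 [ 0.5349 -0.1753  0.063 ]
[476.6 155. ] 0.72 [ 0.6079 -0.3868  0.063 ]
```

View pics/6.png

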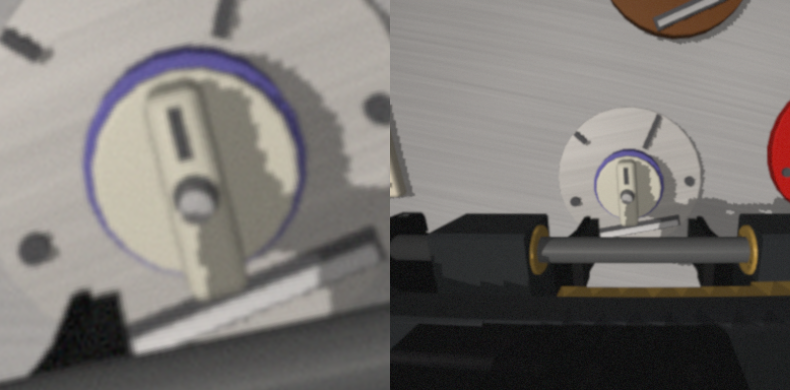

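Picture: bar centre at (195,191) in the rectified half, confirming (0.534,-0.177); pin proud, nothing in the way. Correct laterally first.

Emit:
{"api": "carry_out", "payload": {"rows": [[0.1,-0.2,-0.17,0,-0.3],[0.1,-0.2,-0.17,0.2,0],[0.1,0,0,0,0],[0.1,0,0,0,0],[0.1,0,0,0,0]]}}

```text
time: 3.03
ee_pos: [0.5367, -0.1752, 0.1492]
eef_rot: [0.786, -0.619, 0.009, 0.004]
ft_force: [-1.6, 0.4, 0.2]
width: 0.0395
```

```bash
python3 chk.py
```

```text
3.0333 [ 0.5367 -0.1752  0.1492] yaw bar-dir 13.57 tiltx,y [ 0.0181 -0.0048] w 0.0395017914779464 j7 [ 0.64  0.3  -0.49  1.72  0.17  1.15 -1.23] f [-1.6  0.4  0.2] [ 0.02 -0.02  0.03]
to centre, units [-0.02  0.15  2.74]
```

Emit:
{"api": "carry_out", "payload": {"rows": [[0.1,0,0.1,0.5,0],[0.1,0,0,0.6,0],[0.1,0,0,0.5,0],[0.1,0,0,0.4,0],[0.1,0,0,0,0],[0.1,0,0,0,0]]}}

```text
time: 3.53
ee_pos: [0.5362, -0.177, 0.0892]
eef_rot: [0.786, -0.618, 0.011, 0.003]
ft_force: [0.1, -0.0, 0.0]
width: 0.039
```

```bash
python3 chk.py
```

```text
3.5333 [ 0.5362 -0.177   0.0892] yaw bar-dir 13.63 tiltx,y [ 0.0206 -0.0083] w 0.0390492714852745 j7 [ 0.63  0.36 -0.47  1.78  0.21  1.03 -1.26] f [ 0.1 -0.   0. ] [ 0.05 -0.02 -0.06]
to centre, units [-0.04  0.11  0.74]
```

Emit:
{"api": "carry_out", "payload": {"rows": [[0.1,0,0.1,0.4,0],[0.1,0,0,0.3,0],[0.1,0,0,0,0],[0.1,0,0,0,0]]}}

```text
time: 3.87
ee_pos: [0.5342, -0.1786, 0.0679]
eef_rot: [0.786, -0.618, 0.012, 0.003]
ft_force: [-0.0, -0.3, 0.1]
width: 0.039
```

```bash
python3 chk.py
```

```text
3.8667 [ 0.5342 -0.1786  0.0679] yaw bar-dir 13.61 tiltx,y [ 0.0219 -0.0102] w 0.03896746206040028 j7 [ 0.63  0.38 -0.47  1.81  0.22  0.98 -1.26] f [-0.  -0.3  0.1] [-0.03  0.02  0.03]
to centre, units [-0.06  0.03  0.03]
```

Emit:
{"api": "carry_out", "payload": {"rows": [[1,0,0,0,0],[1,0,0,0,0],[1,0,0,0,0],[1,0,0,0,0],[1,0,0,0,0],[1,0,0,0,0]], "force": 12}}

```text
time: 4.37
ee_pos: [0.5343, -0.1762, 0.0688]
eef_rot: [0.786, -0.618, 0.011, 0.002]
ft_force: [1.9, -5.4, -3.1]
width: 0.016
```

```bash
python3 chk.py
```

```text
4.3667 [ 0.5343 -0.1762  0.0688] yaw bar-dir 13.71 tiltx,y [ 0.0195 -0.0102] w 0.01600270578752062 j7 [ 0.63  0.38 -0.47  1.81  0.22  0.99 -1.26] f [ 1.9 -5.4 -3.1] [-1.01 -0.4   0.04]
to centre, units [0.01 0.05 0.06]
```

Gripped at 16.0 mm. Turning back.

Emit:
{"api": "carry_out", "payload": {"rows": [[1,0,0,0,-0.5],[1,0,0,0,-0.5],[1,0,0,0,-0.5],[1,0,0,0,-0.5],[1,0,0,0,-0.5],[1,0,0,0,-0.5],[1,0,0,0,0],[1,0,0,0,0]]}}

```text
time: 5.03
ee_pos: [0.5339, -0.1753, 0.0687]
eef_rot: [0.863, -0.505, 0.01, 0.003]
ft_force: [-0.7, 0.6, -0.8]
width: 0.0162
```

```bash
python3 chk.py
```

```text
5.0333 [ 0.5339 -0.1753  0.0687] yaw bar-dir 29.28 tiltx,y [ 0.0198 -0.0049] w 0.016186935763116212 j7 [ 0.66  0.39 -0.52  1.81  0.24  0.99 -1.01] f [-0.7  0.6 -0.8] [ 0.21 -0.01 -0.01]
to centre, units [0.03 0.05 0.06]
```

Emit:
{"api": "carry_out", "payload": {"rows": [[1,0,0,0,-0.6],[1,0,0,0,-0.6],[1,0,0,0,-0.6],[1,0,0,0,-0.6],[1,0,0,0,-0.6],[1,0,0,0,-0.6],[1,0,0,0,-0.6],[1,0,0,0,-0.6],[1,0,0,0,-0.6],[1,0,0,0,-0.6],[1,0,0,0,0],[1,0,0,0,0]]}}

```text
time: 6.03
ee_pos: [0.5325, -0.1739, 0.0688]
eef_rot: [0.965, -0.263, 0.007, 0.005]
ft_force: [0.2, 0.8, -1.4]
width: 0.0162
```

```bash
python3 chk.py; python3 - <<'E'
from h import *
s=read_state();a=camera('wrist');A=rect(a,'wrist',(.533,-.177),.076,s,.06)
b=camera('side')[200:310,200:310];c=camera('scene')[150:230,180:275]
cv2.imwrite('pics/7.png',np.hstack([cv2.resize(b,(400,400),interpolation=2),cv2.resize(c,(400,400),interpolation=2)]))
cv2.imwrite('pics/7w.png',A)
E
```

```text
6.0333 [ 0.5325 -0.1739  0.0688] yaw bar-dir 59.51 tiltx,y [0.0156 0.0058] w 0.016187982165829007 j7 [ 0.74  0.41 -0.61  1.8   0.28  1.   -0.51] f [ 0.2  0.8 -1.4] [0.27 0.   0.05]
to centre, units [0.07 0.08 0.06]
```

View pics/7.png

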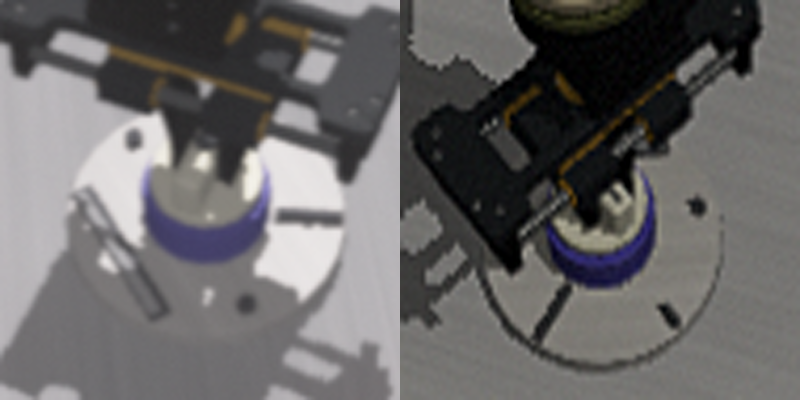

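Knob follows the gripper (est. −0.65); pin hidden by fingers. A little further for margin, then look from the wrist.

Emit:
{"api": "carry_out", "payload": {"rows": [[1,0,0,0,-0.4],[1,0,0,0,-0.4],[1,0,0,0,0],[1,0,0,0,0],[1,0,0,0,0]]}}

```text
time: 6.6
ee_pos: [0.5323, -0.1738, 0.0688]
eef_rot: [0.973, -0.231, 0.006, 0.005]
ft_force: [-0.4, 1.0, -0.9]
width: 0.0162
```

```bash
python3 chk.py; python3 - <<'E'
from h import *
s=read_state();a=camera('wrist')
b=camera('side')[225:275,235:285]
print(w2px('wrist',(.533,-.177,.076),s),w2px('side',(.533,-.177,.076)))
cv2.imwrite('pics/8.png',np.hstack([cv2.resize(b,(390,390),interpolation=2),cv2.resize(a,(400,390))]))
E
```

```text
6.6 [ 0.5323 -0.1738  0.0688] yaw bar-dir 63.28 tiltx,y [0.0147 0.0073] w 0.016217787144591853 j7 [ 0.75  0.41 -0.62  1.8   0.29  1.01 -0.45] f [-0.4  1.  -0.9] [0.26 0.07 0.11]
to centre, units [0.07 0.08 0.06]
[250.66763884 249.62391473] [257.05944625 238.17900324]
```

View pics/8.png

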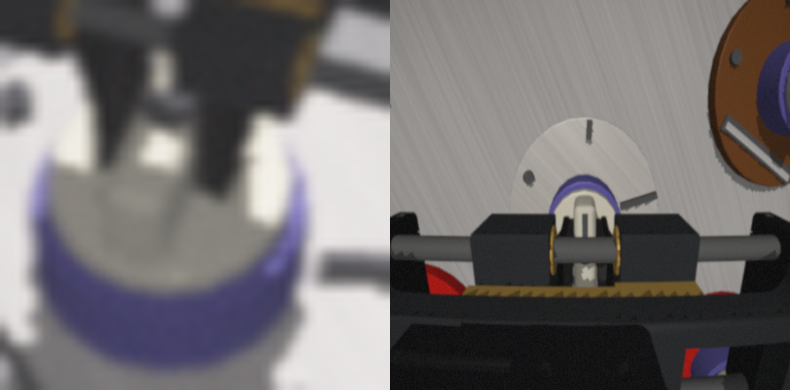

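Mark points at the short rib (588,130) in the wrist view, est. −0.72, past the click. Now forwards.

Emit:
{"api": "carry_out", "payload": {"rows": [[1,0,0,0,0.6],[1,0,0,0,0.6],[1,0,0,0,0.6],[1,0,0,0,0.6],[1,0,0,0,0.6],[1,0,0,0,0.6],[1,0,0,0,0.6],[1,0,0,0,0.6],[1,0,0,0,0.6],[1,0,0,0,0.6],[1,0,0,0,0.6],[1,0,0,0,0.6],[1,0,0,0,0.6],[1,0,0,0,0.6],[1,0,0,0,0.6],[1,0,0,0,0.6],[1,0,0,0,0.6],[1,0,0,0,0.6],[1,0,0,0,0],[1,0,0,0,0]]}}

```text
time: 8.37
ee_pos: [0.5344, -0.1769, 0.0688]
eef_rot: [0.742, -0.67, 0.011, 0.001]
ft_force: [-0.2, 0.5, -0.8]
width: 0.016
```

```bash
python3 chk.py
```

```text
8.3667 [ 0.5344 -0.1769  0.0688] yaw bar-dir 5.8 tiltx,y [ 0.0185 -0.0132] w 0.016009420683883564 j7 [ 0.61  0.38 -0.44  1.81  0.21  0.98 -1.39] f [-0.2  0.5 -0.8] [0.33 0.22 0.02]
to centre, units [-0.    0.05  0.06]
```

Emit:
{"api": "carry_out", "payload": {"rows": [[1,0,0,0,0.55],[1,0,0,0,0.55],[1,0,0,0,0],[1,0,0,0,0]]}}

```text
time: 8.7
ee_pos: [0.5344, -0.1772, 0.0688]
eef_rot: [0.71, -0.704, 0.012, 0.001]
ft_force: [-0.4, 0.2, -1.3]
width: 0.016
```

```bash
python3 chk.py
```

```text
8.7 [ 0.5344 -0.1772  0.0688] yaw bar-dir 0.48 tiltx,y [ 0.0177 -0.015 ] w 0.016007397861637337 j7 [ 0.59  0.37 -0.43  1.81  0.2   0.98 -1.48] f [-0.4  0.2 -1.3] [ 0.34  0.16 -0.05]
to centre, units [-0.01  0.05  0.06]
```

Past 0.3 with no added moment: the thread has clicked. Finish the turn.

Emit:
{"api": "carry_out", "payload": {"rows": [[1,0,0,0,0.6],[1,0,0,0,0.6],[1,0,0,0,0.6],[1,0,0,0,0.6],[1,0,0,0,0],[1,0,0,0,0]]}}

```text
time: 9.2
ee_pos: [0.5344, -0.178, 0.0688]
eef_rot: [-0.635, 0.773, -0.012, 0.0]
ft_force: [0.2, -0.5, -1.5]
width: 0.0158
```

```bash
python3 chk.py; python3 - <<'E'
from h import *
s=read_state();a=camera('wrist');B=rect(a,'wrist',(.533,-.177),.05,s,.09)
cv2.imwrite('pics/9.png',np.hstack([B,cv2.resize(a[80:320,128:384],(410,390),interpolation=2)]))
E
```

```text
9.2 [ 0.5344 -0.178   0.0688] yaw bar-dir -11.2 tiltx,y [ 0.0151 -0.0185] w 0.015797473709482743 j7 [ 0.57  0.37 -0.39  1.81  0.19  0.98 -1.67] f [ 0.2 -0.5 -1.5] [ 0.26  0.13 -0.05]
to centre, units [-0.03  0.05  0.06]
```

View pics/9.png

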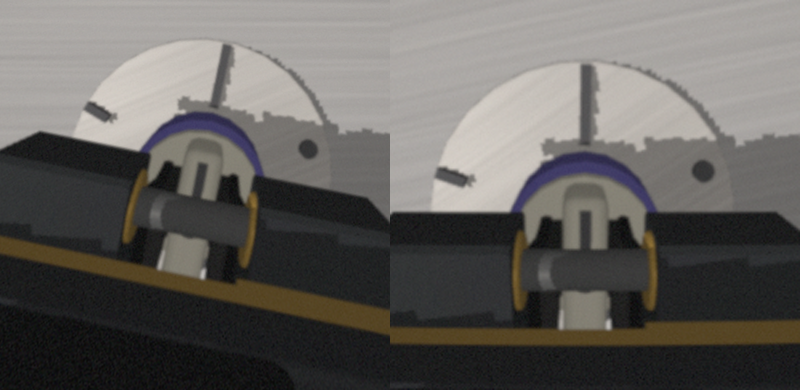

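The mark (586,230) is dead in line with the long rib (587,105). Let go, rise straight up.

Emit:
{"api": "carry_out", "payload": {"rows": [[0.1,0,0,0,0],[0.1,0,0,0,0],[0.1,0,0,0,0],[0.1,0,0,-0.4,0],[0.1,0,0,-0.6,0],[0.1,0,0,-0.8,0],[0.1,0,0,-0.8,0],[0.1,0,0,-0.8,0],[0.1,0,0,-0.8,0],[0.1,0,0,-0.8,0],[0.1,0.6,0.6,0,0],[0.1,0,0,0,0],[0.1,0,0,0,0]]}}

```text
time: 10.33
ee_pos: [0.5112, -0.1886, 0.236]
eef_rot: [-0.64, 0.768, -0.015, 0.002]
ft_force: [-0.6, 1.1, 1.0]
width: 0.0392
```

```bash
python3 chk.py; python3 - <<'E'
from h import *
s=read_state();a=camera('wrist');c=(.533,-.177)
cv2.imwrite('pics/10.png',np.hstack([rect(a,'wrist',c,.076,s,.05),rect(a,'wrist',c,.02,s,.09)]))
E
```

```text
10.3333 [ 0.5112 -0.1886  0.236 ] yaw bar-dir -10.43 tiltx,y [ 0.0163 -0.0256] w 0.03923857715486138 j7 [ 0.63  0.16 -0.41  1.68  0.08  1.29 -1.55] f [-0.6  1.1  1. ] [0.08 0.03 0.01]
to centre, units [-0.6  -0.5   5.64]
```

View pics/10.png

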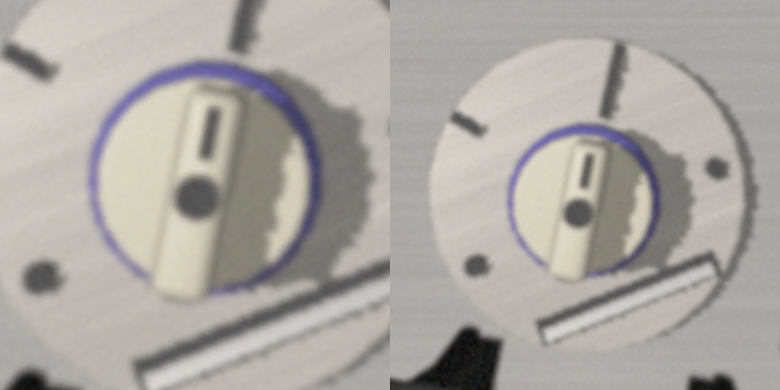

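The sleeve is flush: a plain disc at (197,198), with no side wall showing. The bar's direction (about 11°) matches the long rib (about 11°).

```bash
python3 -c "
from bench import *
close_job()"
```

```text
the job is handed in; nothing more can be done
```

The clamp knob on the aluminium round carrier is uncrossed, its mark points at the long rib, and the job is handed in. I gripped the knob once and turned it back to about −0.72 rad. I then turned it forwards to about 0.6, let go and rose clear, with about 10 s on the robot's clock at the last look.

**Last checks:**
- **Sleeve:** in the wrist picture after letting go, the steel sleeve is flush with the bar. I couldn't see it drop, because the fingers hid it during the backward turn. The knob then went past the 0.3 jam point with no rise in moment, which also shows it had clicked.
- **Knob direction:** in the same picture the bar and the long rib both point about 11° clockwise, within about 1° of each other.
- **Gripper:** it stood open and clear of everything, about 0.17 m above the grip height. The highest force I read was about 6 N, on closing.
- **Other parts:** the arm never went near the lid knob or the red and brown look-alikes. I didn't take a final picture of them.

No check failed. Sideways moves overshot by up to about 25 mm on the way over; I corrected that before lowering.

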